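Clamp down the electrode dry box and crack its stuck lid

TASK

Swing the latch arm on the cradle round by its upright post until it is fully home in its catch, so that the dry box is held down. Then take the lid by its handle, pull up until the sticky seal lets go, without letting the lid fly wide open, and hold the lid with its front edge about 20 mm open. Finish while still holding it there: do not let go or put it down, and leave the other things on the bench where they are.

Things in the scene. Friction and masses are not known exactly. Their poses are not given: they have to be found in the camera images.
- cradle: Dark steel plate 250 x 220 x 8 mm screwed to the bench, the front (its -x side) towards the robot. Origin: centre of its underside on the bench; x to the rear, y to the left, z up. It carries low cleats (to 14 mm high) that locate the dry box, the latch pivot at (-85, +90) mm and the catch at (-85, -90) mm. It never moves during the job; its place and yaw differ each time.
- catch (a point): Centre of the slot of the catch: a C-shaped steel keeper, 36 x 16 mm, 36 mm high from the bench, whose slot opens to the cradle's front (-x). The tip of the latch arm lies in it when the latch is closed. Axes as the cradle's.
- latch (a joint): Level flat steel arm 190 x 14 x 8 mm, underside 18 mm above the bench, on a vertical pivot at cradle (-85, +90) mm. 0 rad: closed, the arm points along the cradle's -y, over the box's toe plate, its tip home in the catch (a firm stop). Grows to 1.3 rad as the arm swings out towards the cradle's front (-x). Stiff (under 2 N at the post): stays where left. Starts at 0.6 to 1.1 rad.
- latch_post (a point): Point on the axis of the upright round black post on the latch arm (14 mm diameter, from 26 to 80 mm above the bench), 90 mm from the pivot; this point is 63 mm above the bench. With the latch closed it lies at cradle (-85, 0) mm, 40 mm in front of the box's front wall. Axes turn with the latch; z up.
- drybox: Loose aluminium box, 150 (x) x 140 (y) mm, rim 60 mm above its underside. Its toe plate, 8 mm thick, reaches 44 mm out in front, for the latch arm to lie over; a 9 mm rear foot lies under a fixed hook, 24 mm high (2 mm play at both). Origin: centre of its underside, at cradle (30, 0, 8) mm; axes as the cradle's. 0.9 kg without lid: unlatched, its front tips up with the lid.
- lid (a joint): Lid of the dry box, hinged along its rear (+x) edge. 0 rad: shut on the gasket; grows as the front edge rises, to 0.6 rad at its stay. The seal sticks: breaking it takes 10 to 16 N upwards at the handle; it grips over the first 0.04 rad (about 5 mm at the front), then lets go, and only the lid's own weight (0.3 kg, about 1.5 to 2.5 N at the handle) is left, which drops it back onto the seal if it is let go.
- lid_handle (a point): Middle of the lid's handle: a round dark bar, 12 mm in diameter, along the cradle's y, on two legs with 78 mm clear between them. With the lid shut the bar's axis is 113 mm above the bench, 32 mm above the lid's top face (the lid is 160 x 148 x 10 mm), 109 mm in front of the hinge line and 42 mm above it. Axes turn with the lid.
- lid_hinge (a point): Middle of the lid's hinge line, which runs along y: drybox (79, 0, 63) mm, so 71 mm above the bench. Axes as the drybox's.
- lid_front (a point): Middle of the lower front edge of the lid, 159 mm from the hinge line; it is 71 mm above the bench when shut. 0.126 rad of lid angle raises it 20 mm. Axes turn with the lid.
- graphite: Bystander: dark block 85 x 36 x 30 mm left of the cradle. Origin under its centre.
- jar: Bystander: small glass jar, 48 mm diameter, 62 mm high, right of the cradle. Origin under its centre.
- stone: Bystander: grey rubbing stone 90 x 30 x 20 mm right of the cradle. Origin under its centre.
- mug: Bystander: white mug, 76 mm diameter, 85 mm high, at the left. Origin under its centre.
- tin: Bystander: tin, 64 mm diameter, 90 mm high, at the left. Origin under its centre.
- paddle: Bystander: flat spatula lying at the right. Origin on the underside, near its middle.
- spanner: Bystander: spanner lying at the right. Origin on the underside, near its middle.
Mind the look-alikes: they are no part of the job. Leave any orange or purple look-alike of the drybox alone.

How it is judged (in metres and radians):
On the way:
1. the latch arm is home in its catch (within 0.05 rad) while the lid is still shut (value of joint latch below 0.05 rad and value of joint lid below 0.03 rad), for 0.3 s.
At the end, for the whole second after the job is handed in: The lid is held still by the fingers (contact over 1 N) at 0.075 to 0.19 rad, its front edge 12 to 30 mm open; the latch arm is still in its catch (within 0.08 rad); the box sits level in its cradle (tilt under 0.05 rad, underside at most 14 mm above the bench) (value of joint lid between 0.075 and 0.19 rad and velocity of joint lid between -0.05 and 0.05 rad/s and value of joint latch below 0.08 rad and contact force between the fingers and drybox above 1 N and angle between drybox's own z axis and vertical below 0.05 rad and z of drybox in the frame of cradle below 0.014 m and linear speed of drybox below 0.03 m/s); the arm keeps its last pose, push and grip.
It fails at once if the lid flies open beyond 0.32 rad (50 mm at the front edge) (value of joint lid above 0.32 rad).
It fails at once if the dry box tips up by more than 0.1 rad (angle between drybox's own z axis and vertical above 0.1 rad).
It fails at once if a bystander is moved by more than 30 mm (distance of any of graphite, jar, stone, mug, paddle, spanner, tin from where it was at the start of the episode above 0.03 m).
It also fails if it takes over 45 s, if anything falls off the work surface, if the arm or the gripper's body presses on something with over 40 N, if the wrist force passes 120 N, or if a joint passes its speed limit or range.

ROBOT

A 6-joint arm with a two-finger parallel gripper is mounted at the origin on the work surface. World frame = base frame: x ahead of the robot, y to its left, z up, the work surface at z = 0. Lengths are in m, angles in degrees, forces in N, time in s.
With the tool pointing down it reaches from about 0.35 to 0.775 m from the base axis. Payload 5.5 kg.
Tool frame: the origin (TCP) lies on the centre line of the jaws, within the pads' length; the fingertips stand bot.tips_ahead ahead of it and the grasp point (between the pads) lies 11 mm behind it (bot.tips_ahead is the distance from the TCP to the fingertips, in m); z points along the fingers, y is the line along which they close (so a half turn about z gives the same grasp; the last joint's range is limited). The gripper opens to 85 mm and grips with 20 to 120 N. Pads are 22 mm wide; open, the fingers measure 114 mm over their backs; the gripper's body (76 mm by 85 mm) begins 54 mm behind the grasp point. The pads swing forward as they close: fully open they stand 13 mm farther back than shut.
Start: joints at [66.773, 17.945, 2.641, 74.691, 0, 82.002], TCP at [0.151, 0.555, 0.239] pointing down, gripper open.
Joint ranges: [-158.12, 158.12], [-49.38, 96.58], [-58.88, 72.47], [-126.05, 133.96], [-84.25, 85.87], [-180, 180]. Speed limits (degrees/s): [147.25, 147.25, 180, 180, 180, 180].

INTERFACE

Orientations are given as [roll, pitch, yaw] about the fixed x, y, z axes, in that order (R = Rz(yaw) Ry(pitch) Rx(roll)).
In Python, from bench import bot gives the robot as it stands. The module is installed in compiled form; this text tells all that it offers.
- The arm moves only by the tool apply_moves, never from a script. Its argument "motion" is a list of rows, each a list of 3 entries, a list of its own where there are three numbers: the shift along the tool's x, y, z in mm, then the turn about the tool's z in degrees, then the opening, from -1 (shut) to 1 (fully open). A call has 1 to 20 rows; each row is the pose to reach, as a shift and turn from the pose commanded when the call began, along the tool's axes at that moment; what a row does not reach only later rows make up. A row lasts 1/12 s, in which the tool goes at most 41.7 mm and 7.16 degrees, less where a joint would pass 70% of its speed; a pose out of reach is approached as far as the arm can. A call with a gripper value outside its range is refused whole. The fingers move at their own pace and stop on an object; "squeeze" is the grip in N (left out, the last holds). Time passes only in rows, so rows that repeat a pose let the fingers close. It gives the time, the measured TCP pose, the force, the opening and the grip force at its end, in the units of the state.
- bot.state(): the state, without advancing time (a new reading comes with each control period).
- bot.read_camera(name): name is "scene" or "top" or "wrist"; returns a dict with "color" (420x560x3 uint8, blue, green, red), "z_map" (420x560 float32, m along the optical axis (not along the pixel's ray), 0 where there is no reading), "fovy" (degrees; the focal length in pixels is half the picture's height over the tangent of half this angle, whatever the lens; pixels are square), "cx", "cy" (the principal point, pixels), "k1" (the pictures are not rectified: a ray, as slopes to the right and down, at radius r is drawn at 1 + k1 r^2 times it, then the intrinsics apply), "position" and "rotation" of the camera in the world. Camera axes: x right, y down, z forward; pixel columns grow to the right and rows downward; lengths in m; the calibration is good to about 2 mm. A picture is of the moment at which its call begins.
- bot.close_job(): hands the job in; it is judged then, once.
Trained networks look in the newest picture that a camera, given by its name, has taken for a name from the list of things; names that differ only in an ending like _2 or _b are one class to them, and where a whole thing is asked for, a point or a joint stands for the part that bears it (a point fixed in the world has none). Each returns a list of dicts, best first, with "p" (0 to 1); they miss things now and then, are a little off and sometimes report something else, mostly with a low value. They report only what shows in the picture. A call takes as long as a camera call. They do not tell look-alikes from the thing itself.
- bot.regions_of(thing, camera): "pixels" (420x560 bool, what is visible of it) and "rect" ([centre column, centre row, width, height] in pixels, round what is visible of it).
The state is a dict: "clock": time; "joint_pos": joint angles; "qvel": joint speeds; "effort": joint torques, N m; "tool_pos": TCP position; "ee_rot": TCP orientation; "ft_force": force on the tool from outside, world axes, zero at the start; "moment": the same for the moment, N m; "opening": finger opening in m; "grip_force": force on a finger pad.
Only numpy, scipy, OpenCV 4.12 (cv2) and the standard library are available. Lean on these libraries where they do the work, as an engineer would, in place of code of your own. Each camera call takes 0.05 s, during which the arm holds its last target. There are 200 camera calls.

## Working session

There is one attempt and no reset: what is moved stays moved. The work goes in short steps, Python scripts to look and compute and a tool call to move; the robot and the scene stay as the last step left them, time stands still between calls to the robot, and variables do not carry over. Pictures are saved under pics/ and viewed, at most 10 in all, crops included, and the job is handed in when it is done.

Besides the shell and the picture viewer there is one more tool, called after "Request:" as name([rows], argument=value, ...), one row to a line, values as JSON. apply_moves: Moves the arm, as the interface text tells. Its arguments: {"type":"object","properties":{"motion":{"type":"array"},"squeeze":{"type":"number"}},"required":["motion"]}

```bash
mkdir -p pics
cat > h.py <<'E'
import numpy as np, cv2
from bench import bot
def grab(n): return bot.read_camera(n)
def unproj(c,u,v,z=None):
    f=210/np.tan(np.radians(c["fovy"])/2)
    d=np.stack([(np.asarray(u,float)-c["cx"])/f,(np.asarray(v,float)-c["cy"])/f],-1)
    s=d.copy()
    for _ in range(10): s=d/(1+c["k1"]*(s**2).sum(-1,keepdims=True))
    if z is None: z=c["z_map"][np.asarray(v,int),np.asarray(u,int)]
    p=np.concatenate([s,np.ones_like(s[...,:1])],-1)*np.asarray(z)[...,None]
    return p@np.asarray(c["rotation"]).T+np.asarray(c["position"])
def mask_pts(c,m):
    v,u=np.nonzero(m&(c["z_map"]>0)); return unproj(c,u,v)
E
python3 - <<'E'
from h import *
np.set_printoptions(precision=4,suppress=True)
print(bot.state(),bot.tips_ahead)
ims=[]
for n in ["scene","top"]:
    c=grab(n); cv2.imwrite(f"pics/{n}0.png",c["color"]); print(n,c["position"],c["fovy"],c["k1"])
    for t in ["cradle","drybox","latch_post","lid_handle","catch","latch","lid"]:
        try:
            for r in bot.regions_of(t,n)[:3]:
                P=mask_pts(c,r["pixels"]); print(t,round(r["p"],2),np.round(r["rect"]),np.median(P,0),np.percentile(P[:,2],[5,95]) )
        except Exception as e: print(t,e)
E
```

```text
{'clock': 0.0, 'joint_pos': array([66.771 , 17.9904,  2.5759, 74.6891,  0.0007, 82.0034]), 'qvel': array([ 0.09  ,  0.0512, -0.0792, -0.1124,  0.0379, -0.0065]), 'effort': array([ -0.    , -48.0628,  29.8532,   0.0192,  -0.0003,  -0.    ]), 'tool_pos': array([0.1509, 0.5543, 0.2384]), 'ee_rot': array([-179.8975,   -0.0151,  164.7676]), 'ft_force': array([ 0.703 ,  0.3748, -0.4888]), 'moment': array([-0.0265, -0.0407, -0.0388]), 'grip_force': 0.0, 'opening': 0.08541526245409685} 0.008
scene [1.1863 0.2395 1.2179] 46.285878558764146 -0.12158767156428801
cradle operands could not be broadcast together with shapes (3039,) (3,) 
drybox operands could not be broadcast together with shapes (3685,) (3,) 
latch_post operands could not be broadcast together with shapes (391,) (3,) 
lid_handle operands could not be broadcast together with shapes (3348,) (3,) 
catch operands could not be broadcast together with shapes (3094,) (3,) 
latch operands could not be broadcast together with shapes (316,) (3,) 
lid operands could not be broadcast together with shapes (3288,) (3,) 
top [ 0.3143 -0.0014  1.3612] 50.49986577743695 -0.12085063678359141
cradle operands could not be broadcast together with shapes (2552,) (3,) 
drybox operands could not be broadcast together with shapes (3317,) (3,) 
latch_post operands could not be broadcast together with shapes (332,) (3,) 
lid_handle operands could not be broadcast together with shapes (2572,) (3,) 
catch operands could not be broadcast together with shapes (2372,) (3,) 
latch operands could not be broadcast together with shapes (338,) (3,) 
lid operands could not be broadcast together with shapes (2569,) (3,)
```

```bash
ls pics
```

```text
scene0.png
top0.png
```

```bash
python3 - <<'E'
s=open('h.py').read()
s=s.replace('np.asarray(c["rotation"]).T','Rot(c["rotation"]).as_matrix().T').replace('from bench','from scipy.spatial.transform import Rotation\nfrom bench').replace('def grab','def Rot(r): return Rotation.from_euler("xyz",r,degrees=True)\ndef grab')
open('h.py','w').write(s)
E
python3 - <<'E'
from h import *
np.set_printoptions(precision=4,suppress=True)
for n in ["scene","top"]:
    c=grab(n); print(n,c["rotation"])
    for t in ["cradle","drybox","latch_post","lid_handle","catch","latch","lid"]:
            for r in bot.regions_of(t,n)[:3]:
                P=mask_pts(c,r["pixels"]); print(t,round(r["p"],2),np.round(r["rect"]),np.median(P,0),np.percentile(P[:,2],[5,95]) )
a=cv2.imread("pics/scene0.png");b=cv2.imread("pics/top0.png")
E
```

```text
scene [-148.742    -0.5673  114.7738]
cradle 0.77 [278. 256. 101. 124.] [0.6346 0.0244 0.0095] [0.0038 0.0308]
drybox 0.94 [397. 203.  84.  70.] [0.3579 0.221  0.0716] [0.0063 0.0807]
drybox 0.81 [276. 267.  76.  80.] [0.6962 0.0054 0.0811] [0.0166 0.1013]
drybox 0.58 [266. 146.  63.  53.] [ 0.3387 -0.189   0.0715] [0.0066 0.0789]
latch_post 0.94 [307. 222.  31.  54.] [0.507  0.0173 0.0261] [0.0039 0.0725]
lid_handle 0.81 [274. 264.  74.  66.] [0.6885 0.0044 0.0817] [0.0775 0.1135]
lid_handle 0.73 [400. 194.  73.  56.] [0.3362 0.2327 0.0737] [0.0686 0.1069]
lid_handle 0.67 [271. 138.  52.  40.] [ 0.3147 -0.187   0.0735] [0.0691 0.1044]
latch 0.59 [308. 223.  33.  55.] [0.5112 0.0225 0.0263] [0.0123 0.0723]
lid 0.97 [271. 138.  57.  39.] [ 0.3147 -0.1863  0.0735] [0.069 0.102]
lid 0.95 [275. 263.  75.  67.] [0.6885 0.0041 0.0816] [0.0772 0.1131]
lid 0.67 [403. 193.  76.  57.] [0.3359 0.2333 0.0737] [0.0684 0.1067]
top [-169.8211    0.0103  -91.289 ]
cradle 0.57 [281. 187.  79. 103.] [ 0.5883 -0.0078  0.0088] [0.0025 0.0306]
drybox 0.8 [206. 280.  82.  81.] [0.3391 0.2187 0.0719] [0.0058 0.0784]
drybox 0.76 [277. 166.  56.  74.] [ 0.6541 -0.0017  0.0802] [0.0139 0.0876]
drybox 0.76 [350. 282.  79.  71.] [ 0.312  -0.1963  0.0724] [0.0066 0.0806]
latch_post 0.56 [275. 218.  45.  41.] [0.5072 0.0176 0.0258] [0.0047 0.0746]
lid_handle 0.74 [349. 287.  75.  73.] [ 0.3073 -0.188   0.073 ] [0.0685 0.1051]
lid_handle 0.67 [280. 159.  52.  60.] [0.6829 0.0001 0.0813] [0.0768 0.1139]
lid_handle 0.61 [281. 187.  76. 111.] [ 0.5855 -0.0114  0.0089] [0.0036 0.0297]
catch 0.57 [282. 186.  75. 110.] [ 0.589  -0.0017  0.0087] [0.0035 0.0289]
latch 0.76 [274. 222.  55.  39.] [0.5087 0.0202 0.0262] [0.0216 0.0678]
lid 0.95 [347. 283.  68.  67.] [ 0.3066 -0.1877  0.0729] [0.0679 0.1039]
lid 0.93 [278. 159.  56.  60.] [0.6818 0.0004 0.0811] [0.0753 0.1129]
lid 0.67 [200. 279.  72.  73.] [0.3262 0.2324 0.0728] [0.0683 0.0825]
```

View pics/top0.png

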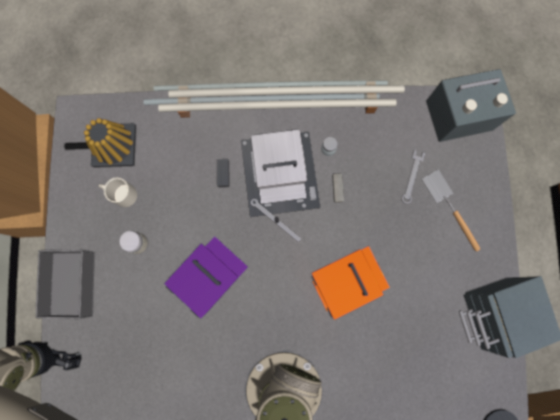

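View pics/scene0.png

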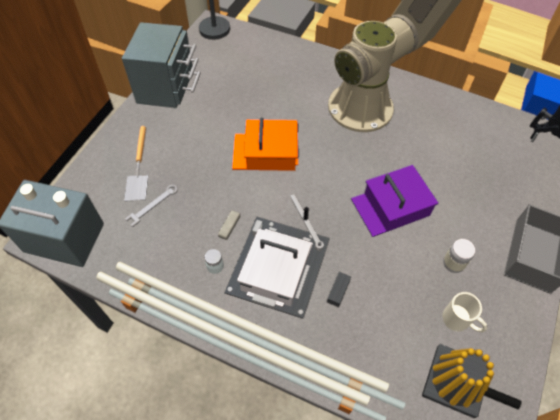

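```bash
cat > meas.py <<'E'
from h import *
np.set_printoptions(precision=4,suppress=True)
def yaw90(pts):
    r=cv2.minAreaRect((pts*1000).astype(np.float32)); return r
A=[]
for n in ["scene","top"]:
    c=grab(n); m=np.ones(c["z_map"].shape,bool); P=mask_pts(c,m)
    near=(abs(P[:,0]-.62)<.19)&(abs(P[:,1])<.19); P=P[near]; A.append(P)
    lid=P[(P[:,2]>.075)&(P[:,2]<.087)&(P[:,0]>.55)&(abs(P[:,1])<.11)]
    plate=P[(P[:,2]>.005)&(P[:,2]<.012)&(P[:,0]>.5)&(abs(P[:,1])<.13)]
    bar=P[(P[:,2]>.103)&(P[:,2]<.125)&(abs(P[:,1])<.1)&(P[:,0]>.58)]
    post=P[(P[:,2]>.055)&(P[:,2]<.09)&(P[:,0]<.56)&(abs(P[:,1])<.1)]
    cyl=P[(P[:,2]>.016)&(P[:,2]<.032)&(P[:,0]<.56)&(abs(P[:,1])<.1)]
    print(n); print("lid",yaw90(lid[:,:2]),"plate",yaw90(plate[:,:2]))
    b=bar-bar.mean(0);d=np.linalg.svd(b)[2][0] ; print("bar",len(bar),(bar.min(0)+bar.max(0))/2,bar.mean(0),"top",np.percentile(bar[:,2],90),"yaw of y",np.degrees(np.arctan2(d[1],d[0])))
    print("post",len(post),post.mean(0),post.min(0),post.max(0))
    d=np.linalg.svd(cyl-cyl.mean(0))[2][0]; print("arm",len(cyl),cyl.mean(0),cyl.min(0),cyl.max(0),np.degrees(np.arctan2(d[1],d[0])))
c=grab("top");cr=c["color"][115:250,215:345];cv2.imwrite("pics/crop.png",cv2.resize(cr,None,fx=4,fy=4,interpolation=cv2.INTER_CUBIC))
E
python3 meas.py
```

```text
scene
lid ((685.6998291015625, 1.6197662353515625), (165.010009765625, 149.4556884765625), 6.41408634185791) plate ((654.9268798828125, 0.4873504638671875), (309.1454162597656, 259.7206115722656), 0.2325151562690735)
bar 192 [ 0.6547 -0.0004  0.1142] [ 0.6559 -0.0003  0.1171] top 0.12135353997289462 yaw of y 96.03010172171403
post 41 [0.5037 0.0122 0.0721] [0.496  0.0055 0.055 ] [0.5081 0.0178 0.0875]
arm 270 [0.5059 0.014  0.026 ] [ 0.4383 -0.0751  0.016 ] [0.5598 0.0898 0.0317] 48.886818120947346
top
lid ((685.4978637695312, 0.6944122314453125), (163.5855255126953, 148.2790985107422), 6.142868518829346) plate ((655.6631469726562, -1.094207763671875), (257.3387451171875, 308.22198486328125), 89.63179016113281)
bar 142 [ 0.6551 -0.0017  0.115 ] [ 0.6539 -0.0033  0.1169] top 0.12041496548511303 yaw of y 96.37452113918918
post 21 [0.5001 0.0098 0.0776] [0.4945 0.0047 0.0614] [0.5079 0.0164 0.0849]
arm 268 [0.5018 0.0099 0.0253] [ 0.4386 -0.0755  0.0162] [0.56   0.0865 0.0318] -130.53985349592855
```

View pics/crop.png

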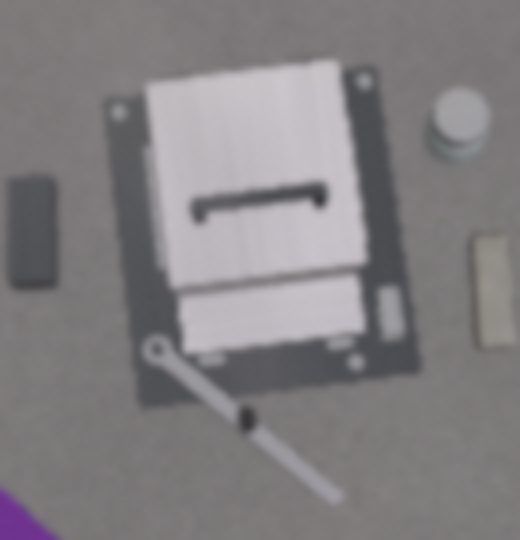

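Candidates are the silver box at top (278,165), the purple one at (206,280) and the orange one at (350,282). I choose the silver one: it sits on the dark cradle with the latch arm (pivot 257,205; post 277,218; tip 299,239), and the crop confirms this. Geometry agrees with the given sizes: yaw ≈ 6.2°, cradle origin ≈ (0.655, -0.0015), latch ≈ 0.82 rad.

```bash
cat >> h.py <<'E'
def rel(x,y,z,yaw,pose=None):
    s=bot.state(); p,r=(s["tool_pos"],s["ee_rot"]) if pose is None else pose
    d=Rotation.from_euler("xyz",r,degrees=True).as_matrix().T@(np.array([x,y,z])-p)
    t=-(yaw-r[2]); return np.round(d*1000,1).tolist(),round((t+180)%360-180,1)
E
python3 -c "
from h import *
print(rel(.502,.011,.17,60))"
```

```text
([-481.5, -432.6, 69.3], np.float64(104.8))
```

Request:
apply_moves([
  [[-481.5, -432.6, 30], 104.8, 1],
  [[-481.5, -432.6, 30], 104.8, 1],
  [[-481.5, -432.6, 30], 104.8, 1],
  [[-481.5, -432.6, 30], 104.8, 1],
  [[-481.5, -432.6, 30], 104.8, 1],
  [[-481.5, -432.6, 30], 104.8, 1],
  [[-481.5, -432.6, 30], 104.8, 1],
  [[-481.5, -432.6, 30], 104.8, 1],
  [[-481.5, -432.6, 30], 104.8, 1],
  [[-481.5, -432.6, 30], 104.8, 1],
  [[-481.5, -432.6, 30], 104.8, 1],
  [[-481.5, -432.6, 30], 104.8, 1],
  [[-481.5, -432.6, 30], 104.8, 1],
  [[-481.5, -432.6, 30], 104.8, 1],
  [[-481.5, -432.6, 30], 104.8, 1],
  [[-481.5, -432.6, 69], 104.8, 1],
  [[-481.5, -432.6, 69], 104.8, 1],
  [[-481.5, -432.6, 69], 104.8, 1],
  [[-481.5, -432.6, 69], 104.8, 1],
], squeeze=30)

```text
clock: 3.33
tool_pos: [0.5013, 0.0113, 0.1702]
ee_rot: [-179.9, 0.0, 60.0]
ft_force: [-0.1, 0.6, 0.8]
opening: 0.0856
grip_force: 0.0
```

Run:
```python
from h import *
np.set_printoptions(precision=4,suppress=True)
s=bot.state(); print(s["clock"],s["tool_pos"],s["ee_rot"],s["joint_pos"],s["ft_force"])
c=grab("wrist"); cv2.imwrite("pics/w1.png",c["color"])
P=mask_pts(c,np.ones(c["z_map"].shape,bool))
q=P[(P[:,2]>.05)&(P[:,2]<.09)&(np.hypot(P[:,0]-.502,P[:,1]-.011)<.03)]
if len(q): print("post",len(q),q.mean(0),q.min(0),q.max(0)); t=q[q[:,2]>.076]; print(len(t),t.mean(0),t.min(0),t.max(0))
b=P[(P[:,2]>.103)&(P[:,0]>.58)&(P[:,2]<.13)]
print("bar",len(b), b.mean(0) if len(b) else "")
```

```text
3.3333 [0.5013 0.0113 0.1702] [-179.8966    0.0147   59.9602] [ -7.9087  11.8082 -15.402   62.8912   0.0253 112.1312] [-0.1427  0.6339  0.8227]
post 504 [0.4997 0.0116 0.0741] [0.4919 0.0028 0.05  ] [0.5053 0.0165 0.0823]
318 [0.4989 0.0101 0.0802] [0.4919 0.0028 0.0763] [0.5052 0.0164 0.0823]
bar 4072 [0.6485 0.0052 0.1164]
```

View pics/w1.png

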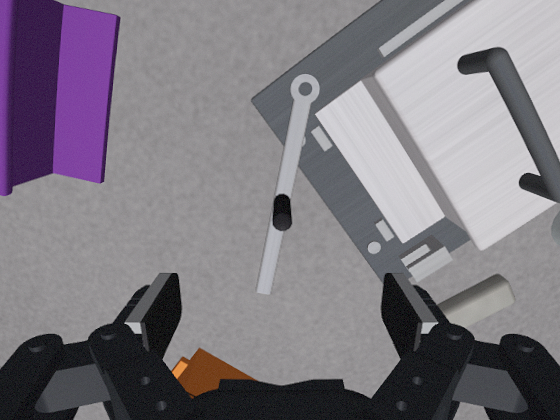

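Request:
apply_moves([
  [[-2, 0, 40], 0, 1],
  [[-2, 0, 80], 0, 1],
  [[-2, 0, 118], 0, 1],
  [[-2, 0, 118], 0, 1],
  [[-2, 0, 118], 0, -1],
  [[-2, 0, 118], 0, -1],
  [[-2, 0, 118], 0, -1],
  [[-2, 0, 118], 0, -1],
  [[-2, 0, 118], 0, -1],
  [[-2, 0, 118], 0, -1],
  [[-2, 0, 118], 0, -1],
], squeeze=25)

```text
clock: 4.3
tool_pos: [0.5019, 0.0091, 0.0537]
ee_rot: [179.9, -0.1, 60.0]
ft_force: [-0.6, 0.1, 6.8]
opening: 0.0129
grip_force: 25.9
```

Run:
```python
from h import *
np.set_printoptions(precision=4,suppress=True)
s=bot.state(); p=s["tool_pos"]; print(p,s["opening"],s["grip_force"],s["ft_force"])
a=np.radians(6.2); piv=np.array([.6555-.085*np.cos(a)-.09*np.sin(a), -.0015-.085*np.sin(a)+.09*np.cos(a)])
v=p[:2]-piv; r=np.hypot(*v); th=np.arctan2(v[1],v[0]); th0=a-np.pi/2; print(piv,r,np.degrees(th0-th))
for k in np.linspace(0,1,9)[1:]:
    t=th+k*(th0-th)+ (np.radians(2) if k==1 else 0); q=piv+r*np.array([np.cos(t),np.sin(t)]); print(rel(q[0],q[1],p[2],60+36*k), q)
```

```text
[0.5019 0.0091 0.0537] 0.012905401722005114 25.876976251602173 [-0.6045  0.149   6.7873]
[0.5613 0.0788] 0.0914930214391568 46.629949501046596
([-1.2, 9.2, 0.0], np.float64(-4.5)) [0.5093 0.0035]
([-1.5, 18.5, 0.0], np.float64(-9.0)) [ 0.5172 -0.0014]
([-0.8, 27.8, 0.1], np.float64(-13.5)) [ 0.5256 -0.0055]
([0.8, 37.0, 0.1], np.float64(-18.0)) [ 0.5344 -0.0086]
([3.3, 45.9, 0.1], np.float64(-22.5)) [ 0.5434 -0.0109]
([6.8, 54.6, 0.1], np.float64(-27.0)) [ 0.5526 -0.0123]
([11.1, 62.8, 0.1], np.float64(-31.5)) [ 0.5619 -0.0127]
([18.1, 73.1, 0.2], np.float64(-36.0)) [ 0.5743 -0.0118]
```

Request:
apply_moves([
  [[-1.2, 9.2, 0], -4.5, -1],
  [[-1.5, 18.5, 0], -9, -1],
  [[-0.8, 27.8, 0], -13.5, -1],
  [[0.8, 37, 0], -18, -1],
  [[3.3, 45.9, 0], -22.5, -1],
  [[6.8, 54.6, 0], -27, -1],
  [[11.1, 62.8, 0], -31.5, -1],
  [[16, 70, 0], -36, -1],
  [[18.1, 73.1, 0], -36, -1],
  [[18.1, 73.1, 0], -36, -1],
  [[18.1, 73.1, 0], -36, -1],
])

```text
clock: 5.22
tool_pos: [0.5697, -0.0128, 0.0535]
ee_rot: [-179.6, 0.1, 95.9]
ft_force: [-12.9, -5.1, 17.6]
opening: 0.0133
grip_force: 27.5
```

Run:
```python
from h import *
np.set_printoptions(precision=4,suppress=True)
s=bot.state(); print(s["tool_pos"],s["opening"],s["grip_force"],s["ft_force"],s["moment"])
```

```text
[ 0.5697 -0.0128  0.0535] 0.013263347897861455 27.549331784248352 [-12.899   -5.1125  17.557 ] [-0.778   2.5003  0.1018]
```

Request:
apply_moves([
  [[0, 3, 0], 0, -1],
  [[0, 5, 0], 0, -1],
  [[0, 5, 0], 0, -1],
])

```text
clock: 5.47
tool_pos: [0.5699, -0.0129, 0.0532]
ee_rot: [-179.1, 0.2, 95.9]
ft_force: [-26.4, -6.9, 25.2]
opening: 0.0132
grip_force: 30.7
```

Run:
```python
from h import *
np.set_printoptions(precision=4,suppress=True)
s=bot.state(); print(s["tool_pos"],s["opening"],s["grip_force"],s["ft_force"],s["moment"])
c=grab("wrist"); w=c["color"]
t=grab("top"); cr=cv2.resize(t["color"][125:250,215:345],(436,420),interpolation=cv2.INTER_CUBIC)
o=np.hstack([w,cr]); o=cv2.resize(o,(796,int(420*796/o.shape[1]))); cv2.imwrite("pics/c2.png",o)
```

```text
[ 0.5699 -0.0129  0.0532] 0.013204220084249383 30.716466307640076 [-26.3758  -6.9433  25.1823] [-1.3723  4.7981  0.0724]
```

View pics/c2.png

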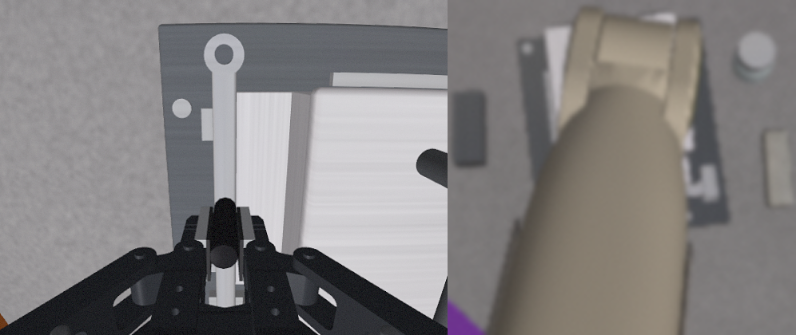

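The wrist view shows the arm lying parallel to the plate edge, from the pivot (224,52) down past the post (225,230). The post stopped dead at about 26 N, so the latch is home. Next I relax the push, open a little, lift clear and go above the handle.

Request:
apply_moves([
  [[0, -7, 0], 0, -1],
  [[0, -7, 0], 0, -0.35],
  [[0, -7, 0], 0, -0.35],
  [[0, -7, 0], 0, -0.35],
  [[0, -7, -10], 0, -0.35],
  [[0, -7, -50], 0, -0.35],
  [[0, -7, -90], 0, -0.35],
  [[0, -7, -125], 0, 0],
  [[0, -7, -125], 0, 1],
  [[2, 30, -125], 0, 1],
  [[2, 65, -125], 0, 1],
  [[2, 77, -125], 0, 1],
  [[2, 77, -125], 0, 1],
  [[2, 77, -125], 0, 1],
  [[2, 77, -125], 0, 1],
])

```text
clock: 6.82
tool_pos: [0.6539, -0.001, 0.177]
ee_rot: [-179.9, -0.0, 96.0]
ft_force: [-0.5, -0.9, 0.1]
opening: 0.0853
grip_force: 0.0
```

Run:
```python
from h import *
np.set_printoptions(precision=4,suppress=True)
s=bot.state(); print(s["tool_pos"],s["ee_rot"],s["opening"],s["ft_force"])
c=grab("wrist"); cv2.imwrite("pics/w3.png",c["color"])
P=mask_pts(c,np.ones(c["z_map"].shape,bool))
b=P[(P[:,2]>.109)&(P[:,2]<.128)&(abs(P[:,0]-.655)<.03)&(abs(P[:,1])<.06)]
print("bar",len(b),b.mean(0),b.min(0),b.max(0)); d=np.linalg.svd(b-b.mean(0),full_matrices=False)[2][0]; print(np.degrees(np.arctan2(d[1],d[0])))
l=P[(P[:,2]>.02)&(P[:,2]<.03)&(P[:,0]<.59)&(P[:,1]>-.03)&(P[:,1]<.09)]; print("arm",len(l)); 
if len(l)>20:
  d=np.linalg.svd(l-l.mean(0),full_matrices=False)[2][0]; print(l.mean(0),np.degrees(np.arctan2(d[1],d[0])))
```

```text
[ 0.6539 -0.001   0.177 ] [-179.9247   -0.0202   95.9827] 0.0852638838139662 [-0.4856 -0.9182  0.1161]
bar 3048 [0.6512 0.0016 0.1178] [ 0.641  -0.0531  0.109 ] [0.6621 0.0469 0.1209]
-83.83714660366282
arm 2388
[0.5631 0.0363 0.0258] -83.8150567518617
```

View pics/w3.png

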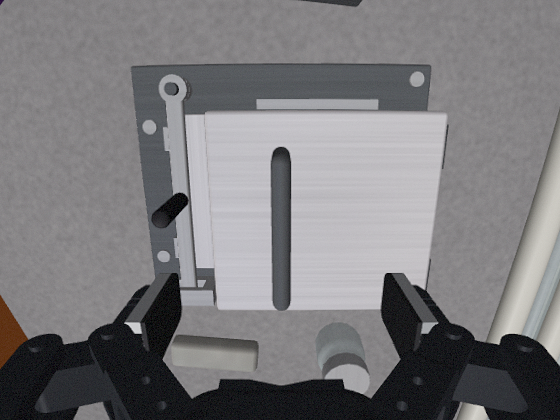

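The latch arm lies in the catch at (195,293) and reads -83.8°, parallel to the handle bar, so it is closed. The bar runs from (281,155) to (281,300), between the fingers.

Request:
apply_moves([
  [[-2, -2, 40], 0, 1],
  [[-2, -2, 65], 0, 1],
  [[-2, -2, 75], 0, 1],
  [[-2, -2, 75], 0, 1],
  [[-2, -2, 75], 0, -1],
  [[-2, -2, 75], 0, -1],
  [[-2, -2, 75], 0, -1],
  [[-2, -2, 75], 0, -1],
  [[-2, -2, 75], 0, -1],
  [[-2, -2, 75], 0, -1],
  [[-2, -2, 75], 0, -1],
  [[-2, -2, 75], 0, -1],
], squeeze=80)

```text
clock: 7.87
tool_pos: [0.6537, -0.0034, 0.1033]
ee_rot: [179.9, 0.0, 96.0]
ft_force: [-0.2, 0.6, 3.6]
opening: 0.0093
grip_force: 78.0
```

Request:
apply_moves([
  [[0, 0.5, -1], 0, -1],
  [[0, 1, -2], 0, -1],
  [[0, 1.3, -3], 0, -1],
  [[0, 1.7, -4], 0, -1],
  [[0, 2.2, -5], 0, -1],
  [[0, 2.6, -6], 0, -1],
  [[0, 2.6, -6], 0, -1],
])

```text
clock: 8.45
tool_pos: [0.6541, -0.0029, 0.1068]
ee_rot: [-179.8, -0.1, 96.0]
ft_force: [-0.1, -0.4, -12.2]
opening: 0.0095
grip_force: 78.0
```

Request:
apply_moves([
  [[0, 0.3, -1], 0, -1],
  [[0, 0.7, -2], 0, -1],
  [[0, 1, -3], 0, -1],
  [[0, 1.4, -4], 0, -1],
  [[0, 1.4, -4], 0, -1],
  [[0, 1.4, -4], 0, -1],
])

```text
clock: 8.95
tool_pos: [0.6569, -0.0028, 0.1128]
ee_rot: [180.0, -0.0, 96.0]
ft_force: [-3.7, 1.4, -5.0]
opening: 0.0095
grip_force: 78.8
```

Request:
apply_moves([
  [[0, 0.5, -1], 0, -1],
  [[0, 0.9, -2], 0, -1],
  [[0, 1.3, -3], 0, -1],
  [[0, 1.5, -3.7], 0, -1],
  [[0, 1.5, -3.7], 0, -1],
  [[0, 1.5, -3.7], 0, -1],
  [[0, 1.5, -3.7], 0, -1],
])

```text
clock: 9.53
tool_pos: [0.6591, -0.0028, 0.1171]
ee_rot: [179.9, 0.0, 96.0]
ft_force: [-3.7, 1.3, -0.2]
opening: 0.0096
grip_force: 78.3
```

Run:
```python
from h import *
np.set_printoptions(precision=4,suppress=True)
s=bot.state(); print(s["tool_pos"],s["ft_force"],s["moment"],s["grip_force"])
a=np.radians(6.2); o=np.array([.6545,-.0015]); 
for n in ["wrist","scene"]:
    c=grab(n); cv2.imwrite(f"pics/f_{n}.png",c["color"])
    P=mask_pts(c,np.ones(c["z_map"].shape,bool)); d=P[:,:2]-o
    X=d@[np.cos(a),np.sin(a)]; Y=d@[-np.sin(a),np.cos(a)]
    m=(abs(Y)<.07)&(X>-.045)&(X<.1)&(P[:,2]>.075)&(P[:,2]<.108)&(abs(Y)>.045 if n=="scene" else True)
    x,z=X[m],P[m,2]
    for _ in range(6):
        k=np.polyfit(x,z,1); r=abs(z-np.polyval(k,x))<max(.003,0); x,z=x[r],z[r]
    print(n,len(x),"slope rad",np.arctan(-k[0]),"z at front",np.polyval(k,-.05))
    m=(abs(Y)<.06)&(X>-.078)&(X<-.06)&(P[:,2]<.03); print("toe z",np.median(P[m,2]),m.sum())
    m=(abs(X+.085)<.02)&(abs(Y)<.08)&(P[:,2]>.022)&(P[:,2]<.03)
    if m.sum()>20: q=np.polyfit(Y[m],X[m],1); print("latch slope",q,m.sum())
```

```text
[ 0.6591 -0.0028  0.1171] [-3.7089  1.2968 -0.186 ] [0.2847 0.5713 0.0674] 78.30211043357849
wrist 51072 slope rad 0.12369746129165637 z at front 0.10044987604090384
toe z nan 0
latch slope [ 0.0074 -0.0871] 4341
scene 801 slope rad 0.12430032107332799 z at front 0.10100673004048773
toe z nan 0
latch slope [ 0.0621 -0.0911] 47
  return _methods._mean(a, axis=axis, dtype=dtype,
  ret = ret.dtype.type(ret / rcount)
```

View pics/f_wrist.png

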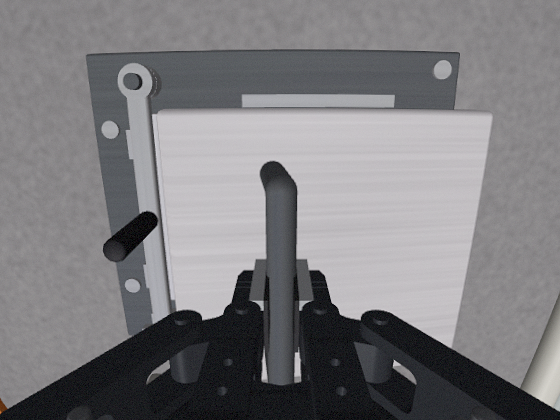

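The bar is held at (280,290). The lid measures 0.124 rad open in both cameras, and the latch line is within 0.01 rad of closed. It is steady, so I'm handing in.

```bash
python3 -c "
from bench import bot
print(bot.state()['qvel'].round(2)); print(bot.close_job())"
```

```text
[ 0.02  0.29 -0.19 -0.14  0.    0.14]
the job is handed in; nothing more can be done
None
```

The job is handed in, with no verdict returned yet: the latch measures closed in its catch, and the gripper still holds the lid by its handle at about 0.124 rad, roughly 20 mm open at the front edge, with no bystander approached.

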